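# Weigh the nail tin on the spring scale

## Task

Weigh the lidded nail tin: hang it by its wire bail in the bend of the spring scale's hook, easing it down slowly until the scale carries its whole weight so that the hook neither drops nor springs back when you let go, and let it hang untouched and still for two seconds. Then lift it off slowly and set it down gently, upright and flat, inside the wooden tray, and let go. Never pull the hook to the bottom of its travel, handle it roughly or let it jump, and leave the jar, the plain tin and the awl where they are.

Things in the scene. Friction and masses are not known exactly. Their poses are not given: they have to be found in the camera images.
- tin: nail tin (loose): closed steel tin 76 dia (lid 79), lid top 62 above the base, total height 179; contents, hence mass, unknown (0.22 to 0.94 kg), centred. Origin: centre of underside, z up. A rigid wire bail spans it along its x axis (see tin_eye). On top, a square wooden handle 18 x 18 (faces along the tin's x and y), z = 119 to 179.
- tin_grip (a point): middle of the upper part of the wooden handle, on the tin's axis, 160 above the tin's base (19 below the handle's top)
- tin_eye (a point): point under the bail's apex, on the tin's axis 109 above its base; coincides with hook_seat when the bail rests in the hook. Axes as the tin's. Bail: wire 5 thick, rises upright at x = +-41 to z = 75 (heights above the base), then an inverted V to the apex at x = 0, z = 118 (wire centre). The opening lies in the tin's xz plane: the hook enters it along the tin's y axis, either way.
- scale: spring scale stand, fixed to the bench, position and yaw vary: base plate 170 (x) x 130 (y) x 16, mast 50 x 40 and 388 tall standing over the origin. Origin on the bench under the mast. The hook reaches out from the mast along the scale's own +y, at x = 0.
- hook_seat (a point): centre of the hook's bar, mid-bend: 130 from the mast axis along the scale's +y, 240 above the bench when unloaded; moves down with the hook. Steel bar 7 thick. The level bend is 44 long (22 each side along y); its free end turns up to a tip 28 further out, centre 14 higher (top 17.5 higher); towards the mast the bar rises 12 and runs level to the mast.
- hook (a joint): travel of the hook down its vertical guide in m: 0 with nothing hung (upper stop), bottom stop at 0.11. Spring: 110 N/m, so it goes down about 9 mm per newton hung on it (19 to 83 mm for the tin); lightly damped, a small bob dies in about 2 s. Rigid sideways. Delicate: must never move faster than 0.07 m/s up or down; let go up to about 0.5 N off balance is still fine.
- tray: open square wooden tray fixed on the bench, 150 x 150 outside, 28 high, walls 6, floor 6 thick; origin at the centre of its underside, on the bench; position and yaw vary
- jar: bystander, leave alone: closed amber glass jar, 60 dia x 85 tall; origin on its underside or middle
- plain_tin: bystander, leave alone: lidded tin without bail or handle, 69 dia x 65 tall; origin on its underside or middle
- awl: bystander, leave alone: awl lying flat, 150 long; origin on its underside or middle
Mind the look-alikes: they are no part of the job. Several things have the shape of the tray; the one meant has the colours described above.

How it is judged:
By the outcome, as a careful person would: the job done as asked, in the order asked, and still so for the second after the job is handed in, with the robot touching nothing.
It also fails if it takes over 72 s, if anything falls off the work surface, if the arm or the gripper's body presses on something with over 40 N, if the wrist force passes 120 N, or if a joint passes its speed limit or range.

## Robot

A 6-joint arm with a two-finger parallel gripper is mounted at the origin on the work surface. World frame = base frame: x ahead of the robot, y to its left, z up, the work surface at z = 0. Lengths are in m, angles in rad, forces in N, time in s.
With the tool pointing down it reaches from about 0.325 to 0.9 m from the base axis. Payload 3.5 kg.
Tool frame: the origin (TCP) lies on the centre line of the jaws, within the pads' length; the fingertips stand 11 mm ahead of it and the grasp point (between the pads) lies 8 mm behind it; z points along the fingers, x is the direction in which the jaws open and shut, and the axes are right-handed (so a half turn about z gives the same grasp; the last joint's range is limited). The gripper opens to 85 mm and grips with 20 to 120 N. Pads are 22 mm wide; open, the fingers measure 114 mm over their backs; the gripper's body (76 mm by 85 mm) begins 54 mm behind the grasp point. The pads swing forward as they close: fully open they stand 13 mm farther back than shut.
Start: joints at [1.009, 0.276, -0.026, 1.268, 0, 1.467], TCP at [0.277, 0.56, 0.242] pointing down, gripper open.
Joint ranges: [-3.12, 3.12], [-0.85, 1.88], [-1.08, 1.24], [-1.95, 2.15], [-1.57, 1.53], [-3.14, 3.14]. Speed limits (rad/s): [2.57, 2.57, 3.14, 3.14, 3.14, 3.14].

## Interface

Orientations are given as a 3x3 rotation matrix whose columns are the frame's x, y, z axes.
In Python, from cell import telemetry, vision, order gives the robot as it stands.
- The arm moves only by the tool carry_out, never from a script. Its argument "plan" is a list of rows, each a list of 2 entries, a list of its own where there are three numbers: the shift along the world's x, y, z in cm, then the turn about the world's z in rad. A call has 1 to 5 rows; each row shifts and turns the commanded pose from where the row before left it; what a row does not reach is not made up. A row lasts 1/12 s, in which the tool goes at most 41.7 mm and 7.16 degrees, less where a joint would pass 70% of its speed; a pose out of reach is approached as far as the arm can. A call is refused whole if a number of a shift passes 4.17 or a number of a turn 0.125, either way. A call with a gripper value outside its range is refused whole. "gripper" is the opening in per cent of the stroke, from 0 (shut) to 100 (fully open), set as the call begins (left out, the last holds). The fingers move at their own pace and stop on an object; the grip force is fixed at half the most. Time passes only in rows, so rows that do not move let the fingers close. It gives the time, the measured TCP pose, the force and the opening at its end, in the units of the state.
- telemetry.get_state(): the state, without advancing time (a new reading comes with each control period).
- vision.grab_frame(name): name is "scene" or "side" or "wrist"; returns (picture, depth): 420x560x3 uint8, red, green, blue; 420x560 float32, m along the optical axis (not along the pixel's ray), 0 where there is no reading.
- vision.camera_params(name): a dict with "mtx" (3x3 intrinsics, pixels), "R" (3x3) and "t" (3): a world point X has camera coordinates R X + t. Camera axes: x right, y down, z forward; pixel columns grow to the right and rows downward; lengths in m; the calibration is good to about 2 mm. A picture is of the moment at which its call begins: read the wrist's pose just before it. camera_params takes no time and is no camera call; for the wrist camera it gives the pose at the moment of the call.
- order.sign_off(): hands the job in, once; it reports no verdict.
The state is a dict: "time": time; "joint_positions": joint angles; "joint_velocities": joint speeds; "joint_efforts": joint torques, N m; "tcp_pos": TCP position; "orientation": TCP orientation; "contact_force": force on the tool from outside, world axes, zero at the start; "ft_torque": the same for the moment, N m; "opening": finger opening in m.
Only numpy, scipy, OpenCV 4.12 (cv2) and the standard library are available. Lean on these libraries where they do the work, as an engineer would, in place of code of your own. Each camera call takes 0.05 s, during which the arm holds its last target. There are 200 camera calls.

## Working session

There is one attempt and no reset: what is moved stays moved. The work goes in short steps, Python scripts to look and compute and a tool call to move; the robot and the scene stay as the last step left them, time stands still between calls to the robot, and variables do not carry over. Pictures are saved under pics/ and viewed, about 8 in all and at most 12, crops included, and the job is handed in when it is done.

Besides the shell and the picture viewer there is one more tool, called after "Request:" as name([rows], argument=value, ...), one row to a line, values as JSON. carry_out: Moves the arm, as the interface text tells. Its arguments: {"type":"object","properties":{"plan":{"type":"array","items":{"type":"array"}},"gripper":{"type":"number"}},"required":["plan"]}

```bash
ls; mkdir -p pics; cat > h.py <<'E'
import numpy as np, cv2
from cell import telemetry, vision, order
def grab(n):
    p=vision.camera_params(n); im,d=vision.grab_frame(n); return im,d,p
def save(im,f,s=1): cv2.imwrite('pics/'+f,cv2.resize(im,None,fx=s,fy=s,interpolation=cv2.INTER_CUBIC)[...,::-1])
def cloud(d,p):
    v,u=np.mgrid[:d.shape[0],:d.shape[1]]; K=p['mtx']
    c=np.stack([(u-K[0][2])/K[0][0]*d,(v-K[1][2])/K[1][1]*d,d],-1)
    return (c-np.array(p['t']))@np.array(p['R'])
def proj(X,p):
    c=np.array(p['R'])@np.array(X)+np.array(p['t']); q=np.array(p['mtx'])@c; return q[:2]/q[2]
E
python3 - <<'E'
from h import *
a=grab('scene');b=grab('side')
np.savez('f.npz',s=a[0],sd=a[1],b=b[0],bd=b[1])
save(a[0],'scene.png',1.4);save(b[0],'side.png',1.4)
for x in (a,b): print(x[2], (x[1]>0).mean())
s=telemetry.get_state();print(s['time'],s['tcp_pos'],s['orientation'],s['opening'])
E
```

```text
pics
{'mtx': array([[485.33078519,   0.        , 282.21705992],
       [  0.        , 485.33078519, 206.95408085],
       [  0.        ,   0.        ,   1.        ]]), 'R': array([[-0.44339775,  0.89606803, -0.02145956],
       [ 0.63374227,  0.29648157, -0.71447142],
       [-0.63385264, -0.33039485, -0.69933545]]), 't': array([ 0.22599628, -0.16908348,  1.65896614])} 0.9769090136054421
{'mtx': array([[437.05680472,   0.        , 287.40928706],
       [  0.        , 437.05680472, 204.15115612],
       [  0.        ,   0.        ,   1.        ]]), 'R': array([[ 0.95461887, -0.29677174, -0.0250869 ],
       [-0.17212937, -0.48101627, -0.85964809],
       [ 0.24305205,  0.82495448, -0.51027034]]), 't': array([-0.45772826,  0.21395361,  1.14143627])} 0.9959396258503401
0.1 [0.27642992 0.55978177 0.24127072] [[ 4.42862419e-01  8.96588908e-01 -1.09930244e-03]
 [ 8.96587325e-01 -4.42863722e-01 -1.70042289e-03]
 [-2.01142147e-03 -2.32567242e-04 -9.99997950e-01]] 0.08546649101010463
```

View pics/scene.png

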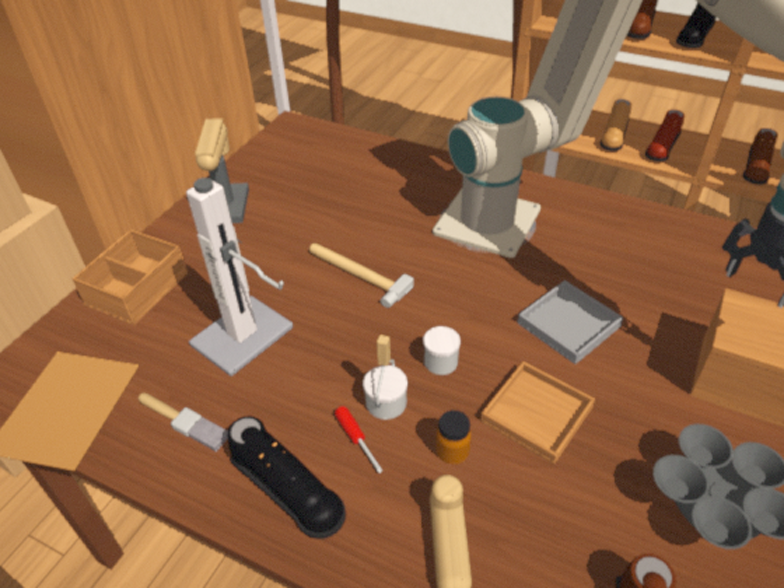

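View pics/side.png

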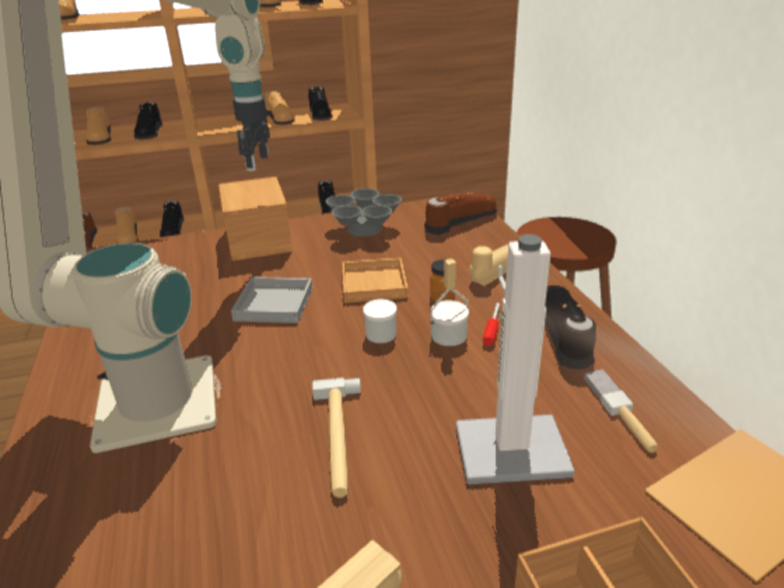

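The scene picture (1.4x) shows:
- **Nail tin:** (385,385), with the bail and wooden handle. The plain tin at (441,350) and the jar at (454,437) could be mistaken for it.
- **Wooden tray:** (538,410). The grey tray at (570,320) and the divided wooden box at (130,275) are the look-alikes.
- **Scale:** mast at (225,265), hook end at (280,285).

Next I'll measure from the depth images.

```bash
python3 - <<'E'
from h import *
f=np.load('f.npz')
C={}
for n,i,d in (('scene','s','sd'),('side','b','bd')):
    p=vision.camera_params(n); c=cloud(f[d],p); C[n]=(c,f[i],f[d]>0)
ps=vision.camera_params('scene')
for nm,u,v in (('tin',385,388),('handle',384,350),('plain',441,337),('jar',454,422),('tray',538,410),('mast',205,187),('hook',278,285),('awl',350,425)):
    print(nm,C['scene'][0][int(v/1.4),int(u/1.4)].round(3))
P=np.concatenate([c[m] for c,i,m in C.values()]);I=np.concatenate([i[m] for c,i,m in C.values()])
src=np.concatenate([np.full(m.sum(),k) for k,(c,i,m) in enumerate(C.values())])
def near(c,r,z0,z1): return (np.hypot(*(P[:,:2]-c).T)<r)&(P[:,2]>z0)&(P[:,2]<z1)
t=C['scene'][0][int(388/1.4),int(385/1.4),:2]
for k in (0,1):
    for z0,z1 in ((.055,.068),(.085,.116),(.13,.172),(.172,.19)):
        q=P[near(t,.07,z0,z1)&(src==k)]
        if len(q)>4:
            c=q[:,:2].mean(0); w,V=np.linalg.eigh(np.cov((q[:,:2]-c).T)); print('tin',k,z0,len(q),c.round(4),q[:,2].max().round(4),np.sqrt(w).round(4),np.degrees(np.arctan2(V[1,1],V[0,1])).round(1), cv2.minAreaRect(q[:,:2].astype(np.float32)))
# tray
t=C['scene'][0][int(410/1.4),int(538/1.4),:2]
for k in (0,1):
    q=P[near(t,.13,.022,.034)&(src==k)]; print('tray',k,len(q),cv2.minAreaRect(q[:,:2].astype(np.float32)))
t=C['scene'][0][int(187/1.4),int(205/1.4),:2]
for k in (0,1):
    q=P[near(t,.12,.010,.024)&(src==k)]; print('base',k,len(q),q[:,2].mean(),cv2.minAreaRect(q[:,:2].astype(np.float32)))
    q=P[near(t,.06,.37,.395)&(src==k)]; print('mast',k,len(q),cv2.minAreaRect(q[:,:2].astype(np.float32)))
    q=P[near(t,.22,.232,.275)&~near(t,.05,0,1)&(src==k)]; 
    for a in q[::max(1,len(q)//14)]: print(a.round(4))
E
```

```text
tin [0.603 0.028 0.063]
handle [0.599 0.026 0.162]
plain [0.447 0.069 0.064]
jar [0.632 0.172 0.086]
tray [0.487 0.282 0.005]
mast [ 0.579 -0.308  0.389]
hook [ 0.606 -0.171  0.243]
awl [ 0.678 -0.006  0.026]
tin 0 0.055 595 [0.5926 0.0232] 0.0679 [0.0203 0.0207] -144.9 ((0.5907447338104248, 0.02113230898976326), (0.07756593823432922, 0.07813114672899246), 36.39070129394531)
tin 0 0.085 35 [0.606  0.0232] 0.1147 [0.0014 0.0153] -174.1 ((0.5927714705467224, 0.021064572036266327), (0.06367289274930954, 0.0053843846544623375), 7.233798027038574)
tin 0 0.13 101 [0.5955 0.0242] 0.1717 [0.0033 0.0063] 128.2 ((0.5948657393455505, 0.025146853178739548), (0.0133435083553195, 0.022406570613384247), 45.99498748779297)
tin 0 0.172 60 [0.5916 0.0221] 0.1829 [0.0053 0.006 ] 158.2 ((0.5905585289001465, 0.021499454975128174), (0.020314382389187813, 0.017685633152723312), 4.379842281341553)
tin 1 0.055 336 [0.588 0.014] 0.0677 [0.0192 0.0213] 49.6 ((0.5879947543144226, 0.01612817496061325), (0.08017229288816452, 0.07546103000640869), 25.86781120300293)
tin 1 0.085 41 [0.5851 0.0181] 0.1133 [0.0018 0.
[... 1313 characters left out ...]
]
base 1 2604 0.014433216718073754 ((0.5672276020050049, -0.3257250189781189), (0.1327192634344101, 0.16981393098831177), 76.27430725097656)
mast 1 363 ((0.5676711201667786, -0.3212619125843048), (0.039822425693273544, 0.0493195578455925), 74.25316619873047)
[ 0.6079 -0.1597  0.2552]
[ 0.6084 -0.1642  0.2548]
[ 0.609  -0.1633  0.2515]
[ 0.6091 -0.1635  0.2489]
[ 0.6067 -0.1684  0.2493]
[ 0.6085 -0.1652  0.2445]
[ 0.6078 -0.167   0.2429]
[ 0.6073 -0.1682  0.241 ]
[ 0.6051 -0.1729  0.2412]
[ 0.6028 -0.1778  0.2416]
[ 0.6014 -0.1809  0.2409]
[ 0.5982 -0.1876  0.2425]
[ 0.5982 -0.1878  0.24  ]
[ 0.5977 -0.1892  0.2382]
[ 0.597  -0.1909  0.2366]
[ 0.5955 -0.199   0.2387]
[ 0.5942 -0.2068  0.2407]
```

Request:
carry_out([
  [[2.1,-3.6,0.3],0.038],
  [[2.1,-3.6,0.3],0.038],
  [[2.1,-3.6,0.3],0.038],
  [[2.1,-3.6,0.3],0.038],
  [[2.1,-3.6,0.3],0.038],
], gripper=100)

```text
time: 0.52
tcp_pos: [0.3816, 0.379, 0.2569]
orientation: [[0.263, 0.965, -0.001], [0.965, -0.263, -0.001], [-0.001, -0.0, -1.0]]
contact_force: [0.5, 0.8, 0.2]
opening: 0.0857
```

Request:
carry_out([
  [[2.1,-3.6,0.3],0.038],
  [[2.1,-3.6,0.3],0.038],
  [[2.1,-3.6,0.3],0.038],
  [[2.1,-3.6,0.3],0.038],
  [[2.1,-3.6,0.3],0.038],
])

```text
time: 0.93
tcp_pos: [0.4864, 0.1994, 0.272]
orientation: [[0.077, 0.997, -0.001], [0.997, -0.077, -0.0], [-0.0, -0.001, -1.0]]
contact_force: [0.8, 0.3, 1.0]
opening: 0.0853
```

Request:
carry_out([
  [[2.1,-3.6,0],0.038],
  [[2.1,-3.6,0],0.038],
  [[2.1,-3.6,0],0.038],
  [[2.1,-3.6,0],0.038],
  [[2,-3.5,0],0.038],
])

```text
time: 1.35
tcp_pos: [0.5906, 0.0203, 0.2717]
orientation: [[-0.112, 0.994, -0.001], [0.994, 0.112, 0.0], [0.0, -0.001, -1.0]]
contact_force: [0.1, -0.2, 0.7]
opening: 0.0853
```

Request:
carry_out([
  [[0,0,0],0],
  [[0,0,0],0],
])

```text
time: 1.52
tcp_pos: [0.5906, 0.0205, 0.2713]
orientation: [[-0.107, 0.994, -0.002], [0.994, 0.107, 0.0], [0.001, -0.001, -1.0]]
contact_force: [-0.3, 1.4, -0.8]
opening: 0.0857
```

```bash
python3 - <<'E'
from h import *
s=telemetry.get_state();print(s['time'],s['tcp_pos'],s['orientation'][:2],s['contact_force'])
a=grab('wrist');save(a[0],'w1.png',1.2);np.savez('w1.npz',i=a[0],d=a[1],R=a[2]['R'],t=a[2]['t'],mtx=a[2]['mtx'])
c=cloud(a[1],a[2]);m=a[1]>0;P=c[m]
for z0,z1 in ((.055,.068),(.085,.116),(.13,.172),(.174,.186)):
    q=P[(np.hypot(P[:,0]-.59,P[:,1]-.02)<.07)&(P[:,2]>z0)&(P[:,2]<z1)]
    if len(q)>4: print(z0,len(q),q.mean(0).round(4),cv2.minAreaRect(q[:,:2].astype(np.float32)))
E
```

```text
1.5167 [0.59058604 0.02050195 0.2713058 ] [[-1.07013772e-01  9.94256334e-01 -1.54723267e-03]
 [ 9.94257377e-01  1.07014512e-01  4.03359684e-04]] [-0.28481565  1.35370073 -0.75584953]
0.055 3235 [0.5839 0.0222 0.0624] ((0.5894057154655457, 0.02281178906559944), (0.07812821120023727, 0.07786551117897034), 51.85259246826172)
0.085 188 [0.5694 0.0202 0.1003] ((0.5682926774024963, 0.02035648375749588), (0.02817041613161564, 0.0047328537330031395), 6.294248104095459)
0.13 271 [0.5804 0.0216 0.1527] ((0.5810112953186035, 0.021787531673908234), (0.0024005200248211622, 0.017923777922987938), 5.846031188964844)
0.174 611 [0.5882 0.0226 0.1791] ((0.58881676197052, 0.022638166323304176), (0.017664076760411263, 0.017625216394662857), 6.396308898925781)
```

View pics/w1.png

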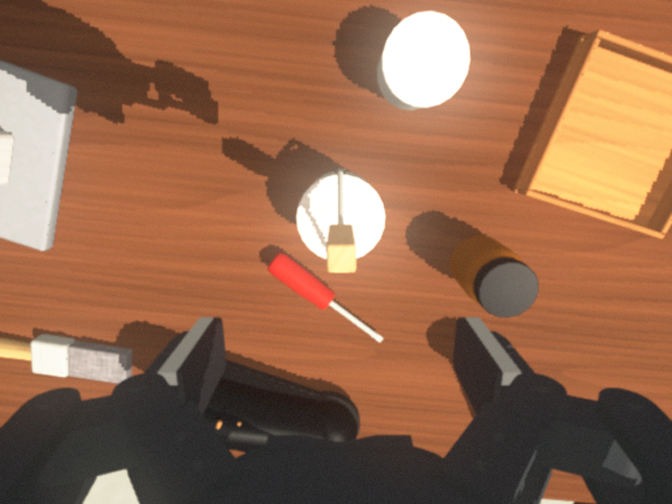

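The wrist view (1.2x) shows the tin at (340,217) with its handle at (341,250), between and parallel to the jaws. The awl is at (325,295), the jar at (495,275), the plain tin at (425,60) and the wooden tray at (610,135). The lid, handle top and bail all put the tin at (0.589, 0.0225) with a yaw of 6.3°. I'll take a force baseline on the way down.

Request:
carry_out([
  [[-0.15,0.2,-2.5],0.004],
  [[0,0,-2.5],0],
  [[0,0,-2.5],0],
  [[0,0,-2.4],0],
  [[0,0,-2.0],0],
])

```text
time: 1.98
tcp_pos: [0.5866, 0.0265, 0.1514]
orientation: [[-0.117, 0.993, -0.002], [0.993, 0.117, 0.001], [0.001, -0.002, -1.0]]
contact_force: [-0.5, -0.1, -0.1]
opening: 0.0854
```

Request:
carry_out([
  [[0,0,0],0],
  [[0,0,0],0],
])

```text
time: 2.15
tcp_pos: [0.5866, 0.026, 0.1522]
orientation: [[-0.117, 0.993, -0.004], [0.993, 0.117, 0.001], [0.001, -0.004, -1.0]]
contact_force: [-0.0, 0.4, 0.4]
opening: 0.0855
```

```bash
cat >> h.py <<'E'
def force(n,cam='side'):
    F=[];T=[]
    for k in range(n):
        a=grab(cam); s=telemetry.get_state(); F.append(s['contact_force']); T.append(s['tcp_pos'])
    F=np.array(F); print('t',s['time'],'F',F.mean(0).round(3),'sd',F.std(0).round(2),'tcp',np.mean(T,0).round(4),'open',s['opening'],'vmax',np.abs(s['joint_velocities']).max())
    return a
E
python3 - <<'E'
from h import *
force(12)
E
```

```text
t 2.75 F [ 0.064 -0.135  0.175] sd [0.58 0.38 0.74] tcp [0.5893 0.0247 0.1544] open 0.08543701307614163 vmax 0.003497395876907054
```

Request:
carry_out([
  [[0,0,0],0],
  [[0,0,0],0],
  [[0,0,0],0],
  [[0,0,0],0],
  [[0,0,0],0],
], gripper=0)

```text
time: 3.17
tcp_pos: [0.5886, 0.0244, 0.1532]
orientation: [[-0.115, 0.993, -0.0], [0.993, 0.115, 0.0], [0.0, -0.0, -1.0]]
contact_force: [0.6, 0.6, -0.7]
opening: 0.0254
```

Request:
carry_out([
  [[0,0,0],0],
  [[0,0,0],0],
  [[0,0,0],0],
  [[0,0,0],0],
])

```text
time: 3.5
tcp_pos: [0.5887, 0.0242, 0.1531]
orientation: [[-0.115, 0.993, -0.0], [0.993, 0.115, -0.0], [-0.0, -0.0, -1.0]]
contact_force: [0.6, -1.7, -1.2]
opening: 0.0172
```

Request:
carry_out([
  [[0,0,0.5],0],
  [[0,0,1],0],
  [[0,0,1.5],0],
  [[0,0,2],0],
  [[0,0,2],0],
])

```text
time: 3.92
tcp_pos: [0.5872, 0.0248, 0.2229]
orientation: [[-0.115, 0.993, -0.004], [0.993, 0.115, 0.001], [0.001, -0.004, -1.0]]
contact_force: [-0.9, 0.2, -5.7]
opening: 0.0172
```

Request:
carry_out([
  [[0,0,2],-0.04],
  [[0,0,2],-0.04],
  [[0,0,2],-0.04],
  [[0,0,2],-0.04],
  [[0,0,1],-0.04],
])

```text
time: 4.33
tcp_pos: [0.589, 0.0247, 0.3161]
orientation: [[0.086, 0.996, 0.002], [0.996, -0.086, 0.0], [0.001, 0.002, -1.0]]
contact_force: [0.9, -0.4, -6.3]
opening: 0.0172
```

Request:
carry_out([
  [[0.4,-2,0],-0.04],
  [[0.5,-3,0],-0.04],
  [[0.6,-3,0],-0.04],
  [[0.6,-3,0],-0.04],
  [[0.6,-2,0],0],
])

```text
time: 4.75
tcp_pos: [0.6151, -0.1078, 0.3128]
orientation: [[0.245, 0.97, -0.002], [0.97, -0.245, -0.001], [-0.001, -0.002, -1.0]]
contact_force: [0.6, -0.1, -6.3]
opening: 0.0174
```

Request:
carry_out([
  [[0.4,-1.0,0],0],
  [[0,-0.5,0],0],
  [[0,0,0],0],
  [[0,0,0],0],
  [[0,0,0],0],
])

```text
time: 5.17
tcp_pos: [0.6192, -0.1191, 0.3131]
orientation: [[0.241, 0.971, -0.001], [0.971, -0.241, 0.001], [0.001, -0.001, -1.0]]
contact_force: [0.2, 0.6, -5.4]
opening: 0.0172
```

```bash
python3 - <<'E'
from h import *
a=force(16)
s=telemetry.get_state();print(s['orientation'])
b=grab('scene');save(np.hstack([a[0][120:340,250:450],b[0][100:320,100:300]]),'pre.png',1.9)
c=cloud(b[1],b[2]);P=c[b[1]>0]; c2=cloud(a[1],a[2]);P2=c2[a[1]>0]
tc=np.array(s['tcp_pos'])
for Q in (P,P2):
    r=Q-tc; m=(np.hypot(r[:,0],r[:,1])<.06)
    for z0,z1 in ((-.105,-.085),(-.068,-.036)):
        q=Q[m&(r[:,2]>z0)&(r[:,2]<z1)]
        if len(q)>4: print(z0,len(q),q.mean(0).round(4),q[:,2].max(),cv2.minAreaRect(q[:,:2].astype(np.float32)))
E
```

```text
t 5.9667 F [-0.179  0.087 -6.45 ] sd [0.41 0.54 0.48] tcp [ 0.6196 -0.1201  0.3133] open 0.017308598306905926 vmax 0.002777694381784385
[[ 2.42436261e-01  9.70167331e-01 -9.57401950e-05]
 [ 9.70167335e-01 -2.42436258e-01  4.78046939e-05]
 [ 2.31676577e-05 -1.04473601e-04 -9.99999994e-01]]
-0.105 702 [ 0.625  -0.1161  0.2219] 0.2281577557749368 ((0.6214232444763184, -0.12127935886383057), (0.08004699647426605, 0.07874424755573273), 17.05036735534668)
-0.068 73 [ 0.6235 -0.1292  0.2587] 0.27549301215741573 ((0.6145066618919373, -0.12436030805110931), (0.05709816887974739, 0.05716380104422569), 40.07881546020508)
-0.105 353 [ 0.6052 -0.1248  0.219 ] 0.2264056799266708 ((0.6074565649032593, -0.11980924010276794), (0.07969138026237488, 0.05869030952453613), 63.07228088378906)
-0.068 66 [ 0.6106 -0.1316  0.2595] 0.27443298608100714 ((0.6033840775489807, -0.13414661586284637), (0.05254511535167694, 0.04516957700252533), 53.74616622924805)
```

View pics/pre.png

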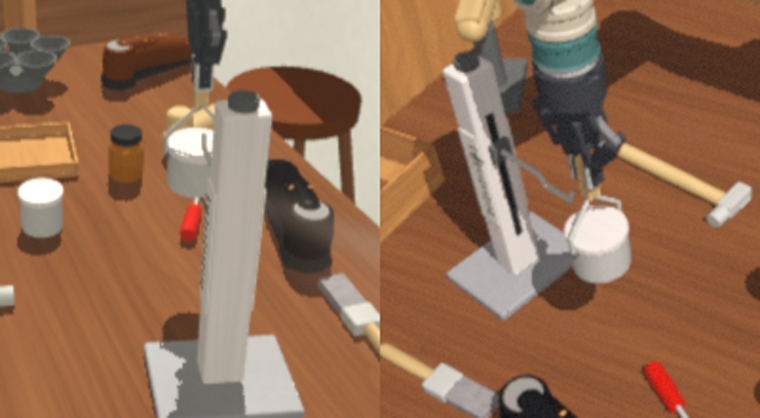

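The left crop is the side view: the mast hides the hook, and the tin hangs level behind it at about (195,160). The right crop is the scene view: the hook tip is at (572,198) and the bail at (590,205), just outboard of the tip. The weight reads about 6.5 N, so I expect a drop of about 59 mm. Next I'll go in along the hook, with the opening raised above the tip.

Request:
carry_out([
  [[-0.2,-0.8,0.2],0],
  [[-0.3,-1.2,0],0],
  [[-0.3,-1.2,0],0],
  [[-0.3,-1.2,0],0],
  [[-0.3,-1.2,0],0],
])

```text
time: 6.43
tcp_pos: [0.6051, -0.1785, 0.3152]
orientation: [[0.243, 0.97, -0.0], [0.97, -0.243, -0.0], [-0.0, -0.0, -1.0]]
contact_force: [-1.0, -0.9, -6.4]
opening: 0.0171
```

Request:
carry_out([
  [[-0.3,-1.0,0],0],
  [[-0.2,-0.85,0],0],
  [[0,0,0],0],
  [[0,0,0],0],
  [[0,0,0],0],
])

```text
time: 6.85
tcp_pos: [0.6007, -0.1948, 0.3152]
orientation: [[0.242, 0.97, 0.0], [0.97, -0.242, 0.001], [0.001, -0.0, -1.0]]
contact_force: [-0.2, 0.4, -6.8]
opening: 0.017
```

```bash
python3 - <<'E'
from h import *
a=force(4,'scene')
im=a[0][100:260,110:290];save(im,'in.png',3.5)
for X in ((.6016,-.195,.240),(.6085,-.168,.254)): print(((proj(X,a[2])-[110,100])*3.5).round())
t=telemetry.get_state()['tcp_pos'];print(((proj([t[0],t[1],t[2]-.0355],a[2])-[110,100])*3.5).round())
E
```

```text
t 7.05 F [ 0.236  0.225 -5.866] sd [0.46 0.51 0.35] tcp [ 0.6008 -0.1945  0.3152] open 0.0172756323962845 vmax 0.0026400540012502475
[284. 350.]
[308. 353.]
[276. 306.]
```

View pics/in.png

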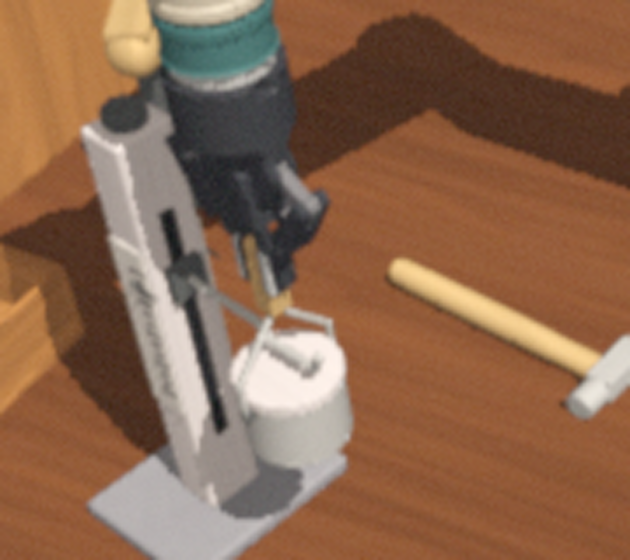

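The bail is around the bar, which passes through the opening at (275,335), and the tip is clear beyond it at (320,365). I'll ease down slowly.

Request:
carry_out([
  [[0.05,0,-0.4],0],
  [[0.05,-0.05,-0.5],0],
  [[0,0,-0.5],0],
  [[0,0,-0.4],0],
  [[0,0,-0.3],0],
])

```text
time: 7.47
tcp_pos: [0.6012, -0.1953, 0.293]
orientation: [[0.242, 0.97, -0.002], [0.97, -0.242, 0.001], [0.0, -0.002, -1.0]]
contact_force: [-1.0, 0.0, -6.0]
opening: 0.0174
```

Request:
carry_out([
  [[0,0,-0.15],0],
  [[0,0,-0.15],0],
  [[0,0,-0.15],0],
  [[0,0,-0.15],0],
  [[0,0,-0.15],0],
])

```text
time: 7.88
tcp_pos: [0.6018, -0.1957, 0.2868]
orientation: [[0.242, 0.97, 0.0], [0.97, -0.242, -0.0], [-0.0, 0.0, -1.0]]
contact_force: [-0.3, 0.2, -8.4]
opening: 0.0174
```

Request:
carry_out([
  [[0,0,-0.15],0],
  [[0,0,-0.15],0],
  [[0,0,-0.15],0],
  [[0,0,-0.15],0],
  [[0,0,-0.15],0],
])

```text
time: 8.3
tcp_pos: [0.6017, -0.1956, 0.2793]
orientation: [[0.242, 0.97, 0.0], [0.97, -0.242, -0.0], [-0.0, 0.0, -1.0]]
contact_force: [0.1, -0.3, -6.3]
opening: 0.0171
```

Request:
carry_out([
  [[0,0,-0.15],0],
  [[0,0,-0.15],0],
  [[0,0,-0.15],0],
  [[0,0,-0.15],0],
  [[0,0,-0.15],0],
])

```text
time: 8.72
tcp_pos: [0.6017, -0.1956, 0.2717]
orientation: [[0.242, 0.97, 0.0], [0.97, -0.242, -0.0], [-0.0, 0.0, -1.0]]
contact_force: [-0.2, -0.8, -4.3]
opening: 0.017
```

Request:
carry_out([
  [[0,0,-0.2],0],
  [[0,0,-0.2],0],
  [[0,0,-0.2],0],
  [[0,0,-0.2],0],
  [[0,0,-0.2],0],
])

```text
time: 9.13
tcp_pos: [0.6017, -0.1956, 0.2617]
orientation: [[0.242, 0.97, 0.0], [0.97, -0.242, -0.0], [-0.0, 0.0, -1.0]]
contact_force: [-1.8, -0.2, -3.0]
opening: 0.0172
```

```bash
python3 - <<'E'
from h import *
force(8,'scene')
E
```

```text
t 9.5333 F [-2.013  0.39  -3.615] sd [0.46 0.33 0.53] tcp [ 0.6014 -0.1955  0.2616] open 0.0172227058747359 vmax 0.0015269346077709395
```

The side force Fx of -2 N means the bar is riding on one leg of the V, so the tin sits too far in +x. I'll centre it.

Request:
carry_out([
  [[-0.04,0.01,0],0],
  [[-0.04,0.01,0],0],
  [[-0.04,0.01,0],0],
  [[-0.04,0.01,0],0],
  [[-0.04,0.01,0],0],
])

```text
time: 9.95
tcp_pos: [0.5999, -0.1951, 0.2618]
orientation: [[0.242, 0.97, 0.0], [0.97, -0.242, -0.0], [-0.0, 0.001, -1.0]]
contact_force: [-0.8, 0.2, -4.1]
opening: 0.0168
```

```bash
python3 - <<'E'
from h import *
force(10,'scene')
E
```

```text
t 10.45 F [-0.806  0.256 -4.12 ] sd [0.38 0.47 0.33] tcp [ 0.5997 -0.1951  0.2617] open 0.017310963570773295 vmax 0.0045371987034771915
```

Request:
carry_out([
  [[-0.03,0.01,-0.15],0],
  [[-0.03,0,-0.2],0],
  [[0,0,-0.2],0],
  [[0,0,-0.2],0],
  [[0,0,-0.2],0],
])

```text
time: 10.87
tcp_pos: [0.5995, -0.1951, 0.2523]
orientation: [[0.242, 0.97, 0.001], [0.97, -0.242, -0.0], [-0.0, 0.001, -1.0]]
contact_force: [0.2, 0.5, -2.6]
opening: 0.0173
```

Request:
carry_out([
  [[0,0,-0.2],0],
  [[0,0,-0.2],0],
  [[0,0,-0.2],0],
  [[0,0,-0.2],0],
  [[0,0,-0.2],0],
])

```text
time: 11.28
tcp_pos: [0.5994, -0.1951, 0.2424]
orientation: [[0.242, 0.97, 0.001], [0.97, -0.242, -0.0], [-0.0, 0.001, -1.0]]
contact_force: [1.1, -0.1, -1.9]
opening: 0.0174
```

Request:
carry_out([
  [[0,0,-0.2],0],
  [[0,0,-0.2],0],
  [[0,0,-0.2],0],
  [[0,0,-0.1],0],
  [[0,0,0],0],
])

```text
time: 11.7
tcp_pos: [0.5993, -0.195, 0.2351]
orientation: [[0.242, 0.97, 0.0], [0.97, -0.242, -0.0], [0.0, 0.0, -1.0]]
contact_force: [0.6, -0.3, -0.7]
opening: 0.0172
```

```bash
python3 - <<'E'
from h import *
force(16,'scene')
E
```

```text
t 12.5 F [ 1.612  0.219 -1.262] sd [0.59 0.35 0.43] tcp [ 0.5993 -0.195   0.2354] open 0.017190421502694425 vmax 0.0013164313470342027
```

Request:
carry_out([
  [[0.02,0,-0.15],0],
  [[0.02,0,-0.2],0],
  [[0,0,-0.2],0],
  [[0,0,-0.2],0],
  [[0,0,-0.15],0],
])

```text
time: 12.92
tcp_pos: [0.5994, -0.195, 0.2259]
orientation: [[0.242, 0.97, -0.0], [0.97, -0.242, -0.0], [-0.0, -0.0, -1.0]]
contact_force: [1.2, -1.3, 0.2]
opening: 0.0173
```

```bash
python3 - <<'E'
from h import *
force(20,'scene')
E
```

```text
t 13.9167 F [ 0.566 -0.556  0.171] sd [0.56 0.58 0.42] tcp [ 0.5994 -0.195   0.2262] open 0.017269954157543656 vmax 0.004435941420565309
```

Fz is 0.17 N, the same as the free-air baseline of 0.175 N, so the load is balanced. A small x touch, then release.

Request:
carry_out([
  [[0.02,0,0],0],
  [[0,0,0],0],
  [[0,0,0],0],
  [[0,0,0],0],
])

```text
time: 14.25
tcp_pos: [0.5995, -0.195, 0.2261]
orientation: [[0.242, 0.97, -0.0], [0.97, -0.242, -0.0], [-0.0, -0.0, -1.0]]
contact_force: [-1.1, -0.3, 0.3]
opening: 0.0172
```

```bash
python3 - <<'E'
from h import *
a=force(14,'scene');np.savez('hold.npz',d=a[1],i=a[0])
E
```

```text
t 14.95 F [-0.842 -0.869  0.121] sd [0.53 0.45 0.55] tcp [ 0.5995 -0.195   0.2262] open 0.017352761488174155 vmax 0.0025979985844311456
```

Request:
carry_out([
  [[0,0,0],0],
  [[0,0,0],0],
  [[0,0,0],0],
  [[0,0,0],0],
  [[0,0,0],0],
], gripper=60)

```text
time: 15.37
tcp_pos: [0.5998, -0.1949, 0.2263]
orientation: [[0.242, 0.97, 0.0], [0.97, -0.242, 0.0], [0.0, 0.0, -1.0]]
contact_force: [0.1, 0.4, -0.8]
opening: 0.051
```

Request:
carry_out([
  [[0,0,0],0],
  [[0,0,0],0],
  [[0,0,0],0],
])

```text
time: 15.62
tcp_pos: [0.5997, -0.1949, 0.2262]
orientation: [[0.242, 0.97, 0.0], [0.97, -0.242, 0.0], [0.0, 0.0, -1.0]]
contact_force: [-0.6, -0.3, -0.9]
opening: 0.0516
```

```bash
python3 - <<'E'
from h import *
a=force(6,'scene')
h=np.load('hold.npz')
save(np.hstack([h['i'][100:280,130:270],a[0][100:280,130:270]]),'rel.png',2.8)
p=a[2]
for d in (h['d'],a[1]):
    c=cloud(d,p);P=c[d>0]; q=P[(np.hypot(P[:,0]-.6,P[:,1]+.195)<.06)&(P[:,2]>.115)&(P[:,2]<.145)]
    print(len(q),q.mean(0).round(4),np.median(q[:,2]),cv2.minAreaRect(q[:,:2].astype(np.float32)))
E
```

```text
t 15.9167 F [ 0.056 -0.198 -0.144] sd [0.67 0.32 0.47] tcp [ 0.5997 -0.195   0.2262] open 0.051167044162667256 vmax 0.0017533233898863972
623 [ 0.6067 -0.1892  0.1342] 0.13588440560553935 ((0.6029345393180847, -0.19469201564788818), (0.07967997342348099, 0.07722815126180649), 29.705957412719727)
621 [ 0.6067 -0.1893  0.1333] 0.1349226021401296 ((0.6023338437080383, -0.19453004002571106), (0.07881317287683487, 0.07665476202964783), 23.064929962158203)
```

View pics/rel.png

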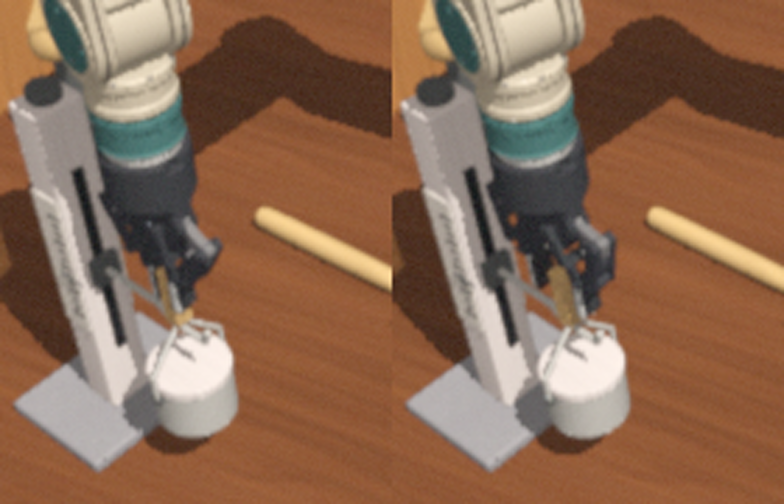

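Left is before release, right is after. The fingers are open clear of the handle at (565,290), the bail still sits in the bend, and the lid dropped only about 1 mm. I'll wait about 5 s without moving.

Request:
carry_out([
  [[0,0,0],0],
  [[0,0,0],0],
  [[0,0,0],0],
  [[0,0,0],0],
  [[0,0,0],0],
])

```text
time: 16.33
tcp_pos: [0.5997, -0.195, 0.2262]
orientation: [[0.242, 0.97, 0.0], [0.97, -0.242, -0.0], [0.0, 0.0, -1.0]]
contact_force: [0.8, -0.3, 0.1]
opening: 0.0512
```

Request:
carry_out([
  [[0,0,0],0],
  [[0,0,0],0],
  [[0,0,0],0],
  [[0,0,0],0],
  [[0,0,0],0],
])

```text
time: 16.75
tcp_pos: [0.5997, -0.195, 0.2262]
orientation: [[0.242, 0.97, 0.0], [0.97, -0.242, 0.0], [0.0, 0.0, -1.0]]
contact_force: [-0.5, 0.4, -0.5]
opening: 0.0509
```

Request:
carry_out([
  [[0,0,0],0],
  [[0,0,0],0],
  [[0,0,0],0],
  [[0,0,0],0],
  [[0,0,0],0],
])

```text
time: 17.17
tcp_pos: [0.5997, -0.1949, 0.2262]
orientation: [[0.242, 0.97, -0.0], [0.97, -0.242, 0.0], [0.0, -0.0, -1.0]]
contact_force: [0.6, 0.4, -0.4]
opening: 0.0512
```

Request:
carry_out([
  [[0,0,0],0],
  [[0,0,0],0],
  [[0,0,0],0],
  [[0,0,0],0],
  [[0,0,0],0],
])

```text
time: 17.58
tcp_pos: [0.5997, -0.195, 0.2263]
orientation: [[0.242, 0.97, 0.0], [0.97, -0.242, -0.0], [-0.0, 0.0, -1.0]]
contact_force: [0.3, -1.1, 0.9]
opening: 0.0512
```

Request:
carry_out([
  [[0,0,0],0],
  [[0,0,0],0],
  [[0,0,0],0],
  [[0,0,0],0],
  [[0,0,0],0],
])

```text
time: 18.0
tcp_pos: [0.5997, -0.195, 0.2262]
orientation: [[0.242, 0.97, -0.0], [0.97, -0.242, 0.0], [-0.0, -0.0, -1.0]]
contact_force: [0.4, -0.1, -0.4]
opening: 0.0514
```

Request:
carry_out([
  [[0,0,0],0],
  [[0,0,0],0],
  [[0,0,0],0],
  [[0,0,0],0],
  [[0,0,0],0],
])

```text
time: 18.42
tcp_pos: [0.5997, -0.195, 0.2262]
orientation: [[0.242, 0.97, -0.0], [0.97, -0.242, 0.0], [-0.0, -0.0, -1.0]]
contact_force: [-0.1, -0.1, -1.0]
opening: 0.0511
```

Request:
carry_out([
  [[0,0,0],0],
  [[0,0,0],0],
  [[0,0,0],0],
  [[0,0,0],0],
  [[0,0,0],0],
])

```text
time: 18.83
tcp_pos: [0.5997, -0.195, 0.2262]
orientation: [[0.242, 0.97, -0.0], [0.97, -0.242, 0.0], [0.0, -0.0, -1.0]]
contact_force: [0.3, -0.2, -0.2]
opening: 0.0513
```

Request:
carry_out([
  [[0,0,0],0],
  [[0,0,0],0],
  [[0,0,0],0],
  [[0,0,0],0],
  [[0,0,0],0],
])

```text
time: 19.25
tcp_pos: [0.5997, -0.195, 0.2262]
orientation: [[0.242, 0.97, -0.0], [0.97, -0.242, 0.0], [0.0, -0.0, -1.0]]
contact_force: [-0.0, 0.6, -0.2]
opening: 0.0511
```

Request:
carry_out([
  [[0,0,0],0],
  [[0,0,0],0],
  [[0,0,0],0],
  [[0,0,0],0],
  [[0,0,0],0],
])

```text
time: 19.67
tcp_pos: [0.5997, -0.195, 0.2263]
orientation: [[0.242, 0.97, 0.0], [0.97, -0.242, -0.0], [-0.0, 0.0, -1.0]]
contact_force: [0.5, -0.7, 0.7]
opening: 0.0512
```

```bash
python3 - <<'E'
from h import *
p=vision.camera_params('scene');P0=None
for k in range(6):
    a=grab('scene');d=a[1]
    c=cloud(d,p);P=c[d>0]; q=P[(np.hypot(P[:,0]-.6,P[:,1]+.195)<.06)&(P[:,2]>.115)&(P[:,2]<.145)]
    print(telemetry.get_state()['time'],q.mean(0).round(4),np.median(q[:,2]).round(4))
w=grab('wrist');d=w[1];P=cloud(d,w[2])[d>0]
q=P[(np.hypot(P[:,0]-.6,P[:,1]+.195)<.06)&(P[:,2]>.238)&(P[:,2]<.26)]
print(len(q),len(q) and (q.mean(0),cv2.minAreaRect(q[:,:2].astype(np.float32))))
E
```

```text
19.7167 [ 0.6069 -0.1891  0.1336] 0.1354
19.7667 [ 0.6069 -0.1891  0.1335] 0.1351
19.8167 [ 0.6069 -0.1891  0.1333] 0.1351
19.8667 [ 0.6067 -0.1892  0.1337] 0.1353
19.9167 [ 0.6069 -0.1889  0.1334] 0.1353
19.9667 [ 0.6068 -0.189   0.1333] 0.1352
5598 (array([ 0.59547249, -0.19273813,  0.24971277]), ((0.5997756123542786, -0.1920550912618637), (0.08251478523015976, 0.0241079218685627), 75.89551544189453))
```

The tin hung still for over 4 s (height scatter under 0.5 mm). Now I'll re-grip it and lift it off slowly.

Request:
carry_out([
  [[0,0,0],0],
  [[0,0,0],0],
  [[0,0,0],0],
  [[0,0,0],0],
  [[0,0,0],0],
], gripper=0)

```text
time: 20.43
tcp_pos: [0.5997, -0.1949, 0.2262]
orientation: [[0.242, 0.97, 0.0], [0.97, -0.242, 0.0], [0.0, -0.0, -1.0]]
contact_force: [-0.4, 0.8, -0.1]
opening: 0.017
```

Request:
carry_out([
  [[0,0,0],0],
  [[0,0,0],0],
  [[0,0,0],0],
  [[0,0,0.1],0],
  [[0,0,0.15],0],
])

```text
time: 20.85
tcp_pos: [0.5997, -0.1949, 0.2286]
orientation: [[0.242, 0.97, -0.0], [0.97, -0.242, 0.0], [0.0, -0.0, -1.0]]
contact_force: [1.1, 0.1, 0.6]
opening: 0.017
```

Request:
carry_out([
  [[0,0,0.2],0],
  [[0,0,0.2],0],
  [[0,0,0.2],0],
  [[0,0,0.2],0],
  [[0,0,0.2],0],
])

```text
time: 21.27
tcp_pos: [0.5997, -0.1949, 0.2388]
orientation: [[0.242, 0.97, -0.0], [0.97, -0.242, 0.0], [0.0, -0.0, -1.0]]
contact_force: [1.2, 0.5, -1.4]
opening: 0.0173
```

Request:
carry_out([
  [[0,0,0.2],0],
  [[0,0,0.2],0],
  [[0,0,0.2],0],
  [[0,0,0.2],0],
  [[0,0,0.2],0],
])

```text
time: 21.68
tcp_pos: [0.5996, -0.1949, 0.2487]
orientation: [[0.242, 0.97, -0.0], [0.97, -0.242, 0.0], [0.0, -0.0, -1.0]]
contact_force: [1.4, -0.1, -3.3]
opening: 0.0173
```

Request:
carry_out([
  [[0,0,0.2],0],
  [[0,0,0.2],0],
  [[0,0,0.2],0],
  [[0,0,0.2],0],
  [[0,0,0.2],0],
])

```text
time: 22.1
tcp_pos: [0.5996, -0.1949, 0.2587]
orientation: [[0.242, 0.97, -0.0], [0.97, -0.242, 0.0], [0.0, -0.0, -1.0]]
contact_force: [0.9, 1.3, -3.4]
opening: 0.0173
```

Request:
carry_out([
  [[0,0,0.2],0],
  [[0,0,0.2],0],
  [[0,0,0.2],0],
  [[0,0,0.2],0],
  [[0,0,0.2],0],
])

```text
time: 22.52
tcp_pos: [0.5996, -0.1949, 0.2687]
orientation: [[0.242, 0.97, -0.0], [0.97, -0.242, 0.0], [0.0, -0.0, -1.0]]
contact_force: [2.0, 0.1, -5.2]
opening: 0.0173
```

Request:
carry_out([
  [[0,0,0.2],0],
  [[0,0,0.2],0],
  [[0,0,0.15],0],
  [[0,0,0.15],0],
  [[0,0,0.15],0],
])

```text
time: 22.93
tcp_pos: [0.5996, -0.195, 0.2771]
orientation: [[0.242, 0.97, -0.0], [0.97, -0.242, 0.0], [0.0, -0.0, -1.0]]
contact_force: [1.6, 0.3, -4.6]
opening: 0.0175
```

Request:
carry_out([
  [[0,0,0.15],0],
  [[0,0,0.15],0],
  [[0,0,0.15],0],
  [[0,0,0.15],0],
  [[0,0,0.15],0],
])

```text
time: 23.35
tcp_pos: [0.5993, -0.195, 0.2846]
orientation: [[0.242, 0.97, -0.001], [0.97, -0.242, 0.0], [-0.0, -0.001, -1.0]]
contact_force: [0.0, 1.2, -6.5]
opening: 0.0171
```

Request:
carry_out([
  [[0,0,0.15],0],
  [[0,0,0.15],0],
  [[0,0,0.15],0],
  [[0,0,0.15],0],
  [[0,0,0.15],0],
])

```text
time: 23.77
tcp_pos: [0.5995, -0.195, 0.2923]
orientation: [[0.242, 0.97, -0.0], [0.97, -0.242, 0.0], [-0.0, -0.0, -1.0]]
contact_force: [0.5, 0.2, -6.2]
opening: 0.0173
```

Request:
carry_out([
  [[0,0,0.3],0],
  [[0,0,0.4],0],
  [[0,0,0.4],0],
  [[0,0,0.4],0],
  [[0,0,0.3],0],
])

```text
time: 24.18
tcp_pos: [0.5999, -0.1951, 0.3111]
orientation: [[0.242, 0.97, 0.001], [0.97, -0.242, -0.0], [-0.0, 0.001, -1.0]]
contact_force: [-0.1, -0.8, -6.2]
opening: 0.0173
```

```bash
python3 - <<'E'
from h import *
a=force(5,'scene')
save(a[0][100:260,110:290],'off.png',3.5)
E
```

```text
t 24.4333 F [ 0.306  0.127 -6.188] sd [0.27 0.45 0.55] tcp [ 0.5999 -0.1951  0.3109] open 0.01673754043567765 vmax 0.007010022809257407
```

View pics/off.png

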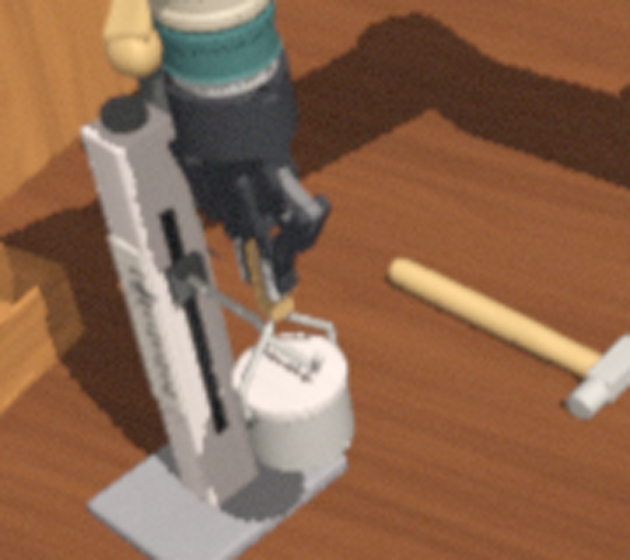

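The bar is now inside the opening with the hook back at the top. I'll raise a little more and draw out along the hook, then cross to the tray.

Request:
carry_out([
  [[0,0,0.4],0],
  [[0,0,0.4],0],
  [[0,0,0.2],0],
  [[0.1,0.5,0],0],
  [[0.2,0.9,0],0],
])

```text
time: 24.85
tcp_pos: [0.6029, -0.1814, 0.3207]
orientation: [[0.244, 0.97, 0.001], [0.97, -0.244, -0.001], [-0.001, 0.001, -1.0]]
contact_force: [-0.2, -0.7, -6.9]
opening: 0.0172
```

Request:
carry_out([
  [[0.3,1.2,0],0],
  [[0.3,1.2,0],0],
  [[0.3,1.2,0],0],
  [[0.3,1.2,0],0],
  [[0.4,1.5,0],0],
])

```text
time: 25.27
tcp_pos: [0.6188, -0.1166, 0.3201]
orientation: [[0.242, 0.97, -0.0], [0.97, -0.242, -0.0], [-0.0, -0.0, -1.0]]
contact_force: [0.3, -0.1, -5.0]
opening: 0.0174
```

Request:
carry_out([
  [[0,2,0],0],
  [[-0.8,2.8,0],0],
  [[-1,3,0],0],
  [[-1,3,0],0],
  [[-1,3,0],0],
])

```text
time: 25.68
tcp_pos: [0.5801, 0.0225, 0.3202]
orientation: [[0.242, 0.97, 0.0], [0.97, -0.242, 0.0], [0.0, -0.0, -1.0]]
contact_force: [0.9, 0.3, -7.1]
opening: 0.0176
```

Request:
carry_out([
  [[-1,3,0],0],
  [[-1,3,0],0],
  [[-1,3,0],0],
  [[-1,3,0],0],
  [[-1,3,-0.5],0],
])

```text
time: 26.1
tcp_pos: [0.5303, 0.1727, 0.3166]
orientation: [[0.242, 0.97, 0.003], [0.97, -0.242, 0.001], [0.001, 0.002, -1.0]]
contact_force: [2.0, 0.5, -6.5]
opening: 0.0173
```

Request:
carry_out([
  [[-1,3,-1],0],
  [[-1,3,-1],0],
  [[-1,2.5,-1],0],
  [[-0.5,1.5,-1],0],
  [[0,0,0],0],
])

```text
time: 26.52
tcp_pos: [0.4922, 0.2739, 0.2728]
orientation: [[0.237, 0.971, -0.005], [0.971, -0.237, 0.001], [0.0, -0.005, -1.0]]
contact_force: [0.7, -0.3, -7.6]
opening: 0.0174
```

```bash
python3 - <<'E'
from h import *
a=force(2,'wrist');d=a[1];P=cloud(d,a[2])[d>0]
q=P[(np.hypot(P[:,0]-.4935,P[:,1]-.2807)<.13)&(P[:,2]>.02)&(P[:,2]<.036)]
print(len(q),cv2.minAreaRect(q[:,:2].astype(np.float32)))
save(a[0],'w2.png',1.2)
E
```

```text
t 26.6167 F [-0.104 -0.624 -5.995] sd [0.21 0.32 0.44] tcp [0.494  0.2717 0.2742] open 0.01715511261150468 vmax 0.032087234416209615
2030 ((0.4940198063850403, 0.2853907644748688), (0.15038852393627167, 0.14975795149803162), 78.74317932128906)
```

View pics/w2.png

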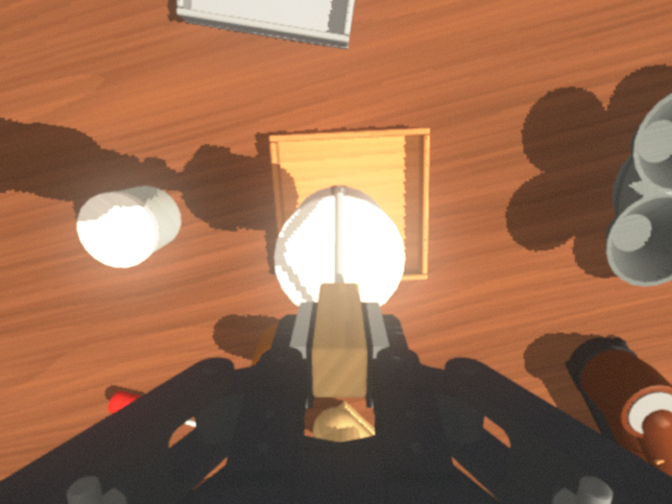

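The wrist view (1.2x) shows the tin at (340,250) over the wooden tray (corners from (270,135) to (430,278)). The plain tin is at (130,225), with the jar partly hidden near (265,345). The tray centre is (0.494, 0.284), so I'll shift y by +1.2 cm and lower.

Request:
carry_out([
  [[0,0.6,-1.5],0],
  [[0,0.6,-2],0],
  [[0,0,-2],0],
  [[0,0,-2],0],
  [[0,0,-1.5],0],
])

```text
time: 27.03
tcp_pos: [0.4959, 0.2816, 0.1844]
orientation: [[0.243, 0.97, 0.0], [0.97, -0.243, -0.0], [-0.0, 0.0, -1.0]]
contact_force: [-0.5, -0.6, -6.7]
opening: 0.0173
```

Request:
carry_out([
  [[0,0,-0.8],0],
  [[0,0,-0.4],0],
  [[0,0,-0.2],0],
  [[0,0,-0.1],0],
  [[0,0,-0.1],0],
])

```text
time: 27.45
tcp_pos: [0.4968, 0.2824, 0.1706]
orientation: [[0.243, 0.97, 0.003], [0.97, -0.243, 0.001], [0.002, 0.002, -1.0]]
contact_force: [-0.5, 0.7, -5.4]
opening: 0.0172
```

Request:
carry_out([
  [[0,0,-0.1],0],
  [[0,0,-0.1],0],
  [[0,0,-0.1],0],
  [[0,0,-0.05],0],
  [[0,0,0],0],
])

```text
time: 27.87
tcp_pos: [0.4956, 0.282, 0.1656]
orientation: [[0.242, 0.97, -0.0], [0.97, -0.242, -0.0], [-0.0, -0.0, -1.0]]
contact_force: [0.1, -0.7, -7.2]
opening: 0.0173
```

```bash
python3 - <<'E'
from h import *
force(6,'side')
E
```

```text
t 28.1667 F [ 0.212  0.063 -6.389] sd [0.52 0.51 0.35] tcp [0.4957 0.282  0.1657] open 0.017556116751282415 vmax 0.001534824782357101
```

Still about 5 mm above the floor; I'll creep down.

Request:
carry_out([
  [[0,0,-0.08],0],
  [[0,0,-0.08],0],
  [[0,0,-0.08],0],
  [[0,0,-0.08],0],
  [[0,0,-0.08],0],
])

```text
time: 28.58
tcp_pos: [0.4956, 0.282, 0.1616]
orientation: [[0.242, 0.97, -0.0], [0.97, -0.242, -0.0], [-0.0, -0.0, -1.0]]
contact_force: [0.0, 0.1, -6.7]
opening: 0.0176
```

Request:
carry_out([
  [[0,0,-0.05],0],
  [[0,0,-0.05],0],
  [[0,0,0],0],
])

```text
time: 28.83
tcp_pos: [0.4956, 0.282, 0.1606]
orientation: [[0.242, 0.97, -0.0], [0.97, -0.242, -0.0], [-0.0, -0.0, -1.0]]
contact_force: [-0.4, -0.3, -6.2]
opening: 0.0173
```

```bash
python3 - <<'E'
from h import *
force(5,'side')
E
```

```text
t 29.0833 F [-0.283 -0.248 -6.242] sd [0.1  0.41 0.49] tcp [0.4957 0.282  0.1607] open 0.01757085081576038 vmax 0.001587935525514089
```

Request:
carry_out([
  [[0,0,-0.05],0],
  [[0,0,-0.05],0],
  [[0,0,0],0],
])

```text
time: 29.33
tcp_pos: [0.4958, 0.2821, 0.1598]
orientation: [[0.242, 0.97, 0.0], [0.97, -0.242, 0.0], [0.0, 0.0, -1.0]]
contact_force: [0.4, -0.7, -5.7]
opening: 0.0172
```

```bash
python3 - <<'E'
from h import *
force(4,'side')
E
```

```text
t 29.5333 F [ 0.45   0.056 -5.907] sd [0.74 0.54 0.53] tcp [0.4958 0.282  0.1598] open 0.01731893812086989 vmax 0.002553667842385845
```

Request:
carry_out([
  [[0,0,-0.05],0],
  [[0,0,0],0],
])

```text
time: 29.7
tcp_pos: [0.4959, 0.282, 0.1597]
orientation: [[0.242, 0.97, 0.001], [0.97, -0.242, 0.0], [0.0, 0.001, -1.0]]
contact_force: [0.1, -0.1, -3.1]
opening: 0.0173
```

Request:
carry_out([
  [[0,0,-0.05],0],
  [[0,0,0],0],
])

```text
time: 29.87
tcp_pos: [0.4961, 0.282, 0.1597]
orientation: [[0.242, 0.97, 0.001], [0.97, -0.242, 0.0], [0.0, 0.001, -1.0]]
contact_force: [-1.7, -2.5, 1.2]
opening: 0.0177
```

```bash
python3 - <<'E'
from h import *
force(4,'side')
E
```

```text
t 30.0667 F [-1.341 -1.769  3.002] sd [0.44 0.3  0.82] tcp [0.4961 0.282  0.1597] open 0.017472755328496587 vmax 0.002387533895286486
```

It's on the floor: Fz went from -6 to +3 N with no further descent. Back off 0.3 mm, release and rise.

Request:
carry_out([
  [[0,0,0.03],0],
  [[0,0,0],0],
])

```text
time: 30.23
tcp_pos: [0.4962, 0.282, 0.1598]
orientation: [[0.243, 0.97, 0.001], [0.97, -0.243, 0.0], [0.0, 0.001, -1.0]]
contact_force: [-1.9, -2.3, 5.4]
opening: 0.017
```

Request:
carry_out([
  [[0,0,0],0],
  [[0,0,0],0],
  [[0,0,0],0],
  [[0,0,0],0],
  [[0,0,0],0],
], gripper=60)

```text
time: 30.65
tcp_pos: [0.4957, 0.2822, 0.1588]
orientation: [[0.242, 0.97, -0.0], [0.97, -0.242, 0.0], [0.0, -0.0, -1.0]]
contact_force: [0.8, -0.8, 0.3]
opening: 0.051
```

Request:
carry_out([
  [[0,0,0.5],0],
  [[0,0,1],0],
  [[0,0,2],0],
  [[0,0,2.5],0],
  [[0,0,3],0],
])

```text
time: 31.07
tcp_pos: [0.4948, 0.2816, 0.2495]
orientation: [[0.242, 0.97, -0.002], [0.97, -0.242, -0.001], [-0.001, -0.002, -1.0]]
contact_force: [0.8, 0.4, -0.1]
opening: 0.0511
```

Request:
carry_out([
  [[0,0,3],0],
  [[0,0,3],0],
  [[0,0,2],0],
  [[0,0,0],0],
  [[0,0,0],0],
])

```text
time: 31.48
tcp_pos: [0.4967, 0.2825, 0.3318]
orientation: [[0.242, 0.97, 0.005], [0.97, -0.242, 0.002], [0.003, 0.004, -1.0]]
contact_force: [-0.6, -1.1, -0.4]
opening: 0.0512
```

```bash
python3 - <<'E'
from h import *
force(2)
b=grab('side');a=grab('scene');save(np.hstack([a[0][80:380,80:480],b[0][150:450,150:400]]) if 0 else a[0],'end.png',1.4)
for x in (a,b,grab('wrist')):
    P=cloud(x[1],x[2])[x[1]>0]
    for c,z0,z1 in (((.495,.283),.060,.076),((.495,.283),.178,.195),((.447,.069),.058,.07),((.632,.172),.078,.092)):
        q=P[(np.hypot(P[:,0]-c[0],P[:,1]-c[1])<.055)&(P[:,2]>z0)&(P[:,2]<z1)]
        if len(q)>5: print(q.mean(0).round(4),np.median(q[:,2]).round(4),cv2.minAreaRect(q[:,:2].astype(np.float32)))
E
```

```text
t 31.5833 F [-0.323 -0.176 -0.356] sd [0.24 0.25 0.06] tcp [0.4956 0.282  0.3292] open 0.051141221327352465 vmax 0.02603488967771224
[0.5003 0.2826 0.0682] 0.0684 ((0.4986203908920288, 0.2815500795841217), (0.07757692784070969, 0.07615896314382553), 20.682275772094727)
[0.4989 0.2813 0.1841] 0.1847 ((0.49793553352355957, 0.28099146485328674), (0.018582304939627647, 0.0187244676053524), 73.38797760009766)
[0.4574 0.0749 0.0655] 0.0656 ((0.45559364557266235, 0.0736498162150383), (0.06810273975133896, 0.06933317333459854), 78.68841552734375)
[0.6345 0.1746 0.0854] 0.0855 ((0.6330645084381104, 0.1739756166934967), (0.052042122930288315, 0.049411531537771225), 23.452590942382812)
[0.494  0.2748 0.0651] 0.0652 ((0.4948042631149292, 0.2776639759540558), (0.07893183827400208, 0.07945559918880463), 28.3823299407959)
[0.495  0.2758 0.1814] 0.1818 ((0.49530133605003357, 0.27713510394096375), (0.023476019501686096, 0.01283689308911562), 75.52432250976562)
[0.4521 0.0682 0.0626] 0.0626 ((0.45283353328704834, 0.07052703946828842), (0.06635001301765442, 0.06656408309936523), 63.11402130126953)
[0.6289 0.1674 0.0822] 0.0821 ((0.6313483715057373, 0.17136335372924805), (0.05450860783457756, 0.04962265491485596), 28.442745208740234)
[0.4914 0.2845 0.0684] 0.0684 ((0.4959006607532501, 0.28319793939590454), (0.07794121652841568, 0.07782749831676483), 43.67830276489258)
[0.4953 0.2835 0.1851] 0.1852 ((0.4957902133464813, 0.2833245098590851), (0.01676947996020317, 0.017868846654891968), 76.27278137207031)
[0.4535 0.078  0.0652] 0.0653 ((0.4542151689529419, 0.0764734148979187), (0.06805480271577835, 0.06851489841938019), 0.6874148845672607)
[0.6338 0.1862 0.085 ] 0.0854 ((0.6360848546028137, 0.18631494045257568), (0.029546191915869713, 0.05254116281867027), 66.41464233398438)
```

View pics/end.png

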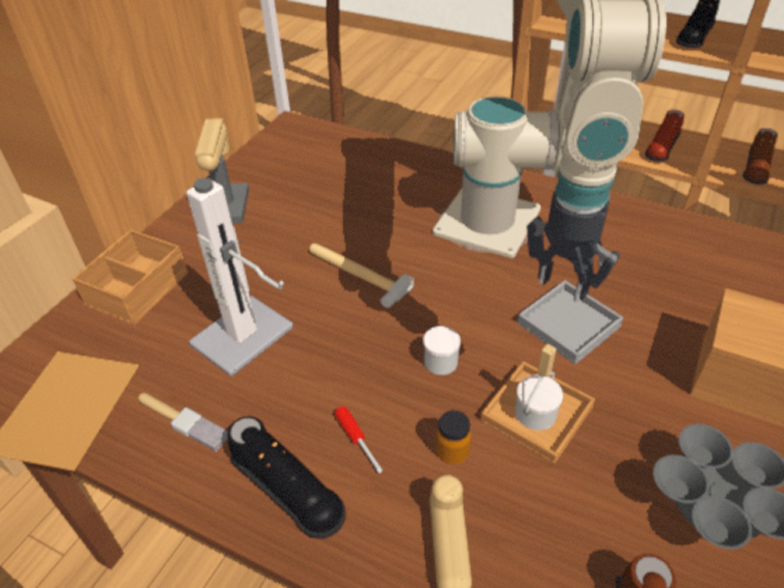

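The final picture shows the tin upright in the wooden tray at (540,400). The jar (454,437), plain tin (441,350) and awl (357,438) are at the same pixels as at the start. The hook tip is back at (280,285) and the gripper is clear.

```bash
python3 -c "
from h import *
print(order.sign_off())"
```

```text
the job is handed in; nothing more can be done
None
```

The nail tin has been weighed and now stands in the wooden tray. I handed the job in at about 32 s of the 72 s allowed; the sign-off gave no verdict.

- **Weighing:** I gripped the tin by its handle and measured its weight at about 6.5 N (0.66 kg). I threaded the bail over the hook and eased it down at about 2 cm/s. I let go once the force reading matched the empty-gripper baseline. The lid then settled by only about 1 mm, which is roughly 0.1 N off balance. The tin hung untouched for over 4 s, and in depth readings over the last 0.25 s it was steady to within 0.5 mm.
- **Setting down:** I lifted it off at 2 to 2.5 cm/s and set it on the tray floor. The wrist camera puts the tin's centre 1 to 2 mm from the tray's. Lid and handle heights match an upright tin standing on the tray floor. The jar, plain tin and awl look unmoved in the scene camera, and the hook is back at its rest height.
- **Snags and disagreements:**
  - The bar first rode on one leg of the bail, with about 2 N of side force. I shifted the tin about 2 mm to centre it; 1 to 2 N came back at times, including during the lift-off.
  - I pressed about 3 N, up to 5 N, into the tray floor just before letting go.
  - The cameras differ by up to about 6 mm on positions. The jar reads 15 mm off in the wrist view, where only part of it was visible.

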